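Clamp the tablet jar and unscrew its cap

TASK

The tablet jar is already standing loose in the one-handed jar holder on the shelf. Push the holder's handle all the way down so that the clamp locks and braces the jar, then unscrew the tight chrome cap anticlockwise, stop turning as soon as its threads let go, lift it straight off and finish while still holding it level, a couple of centimetres above the open jar. Leave the jar locked and upright in the holder and do not disturb the other things on the shelf.

Things in the scene. Friction and masses are not known exactly. Their poses are not given: they have to be found in the camera images.
- holder: One-handed jar holder, fixed by suction feet on the cork of the shelf (62 mm above the dresser top), turned up to 29 deg. Wooden base 100 x 210 mm, 14 mm thick. Origin on the cork under the clamped jar's axis, z up, long axis y: at +y a white V jaw (52 mm high), at -y a steel cam-lever clamp (47 mm high, handle apart) whose pad pushes the jar towards +y into the V.
- clamp_handle (a joint): Angle of the clamp handle, rad. 0 = open, handle 54 deg above level, leaning outboard (holder -y); grows as it is pushed down; 0.94 = fully down, level, on its stop. Starts at 0 to 0.12. It takes about 5 N down on the grip, rising to about 9 N once the pad has pushed the jar into the V (at about 0.55). Its self-locking cam stays where it is left.
- handle_grip (a point): Middle of the handle's round black grip (15 mm thick, 63 mm long), 80 mm from the handle's pivot. Holder frame: the pivot axis runs along x through y -104, z 37 mm; at joint value q this point is at x 0, y = -104 - 80 cos(0.94 - q), z = 37 + 80 sin(0.94 - q) mm (fully down: y -184, z 37).
- jaw_pad: The clamp's white pad with rubber face, 40 mm wide, 28 mm high, centred 37 mm above the cork. Locked, it presses the jar with roughly 30 N. Origin: middle of its face.
- jar: Straight-sided clear glass jar with tablets, 52 mm across, 85.5 mm high to the mouth, 0.2 to 0.36 kg, standing on the holder's base (foot 14 mm above the cork). Origin: centre of its foot, z up. Unclamped it just turns with the cap. Clamping shifts it 1 to 3 mm towards holder +y, then its axis is 0 to 1 mm from the holder's origin.
- jar_mouth (a point): Centre of the jar's mouth at the level of the rim, 85.5 mm above the jar's foot. The glass neck is 41 mm across, 50 mm over its threads.
- cap: Round chrome screw cap, finely fluted, 56 mm across, 20 mm high, about 60 g in all. Origin: centre of its lower rim, z up. Tight, that rim is about 71 mm above the jar's foot (14 mm below the mouth) and its x axis is parallel to the jar's x. Fingers may reach beside the glass to 20 mm below the rim.
- cap_top (a point): Centre of the cap's top. Thread: three-lug quick thread with a squeezed liner; roughly 0.3 to 0.7 N m turns it anticlockwise seen from above; it rises 1.5 mm and the threads let go, the resistance gone, at about 51 deg (0.9 rad); then it lifts straight off. It must not be turned more than 85 deg from tight (the lugs meet the next threads at 105).
- pill_box: Bystander: white weekly pill box with seven clear flip lids, 154 (y) x 34 x 23 mm, origin centre of underside; near the holder on the robot's side.
- thimble_cup: Bystander: small white ceramic cup, 38 mm across, 34 mm high, near the V-jaw end of the holder. Origin centre of underside.
- night_light: Bystander: dome night light, 104 mm across, 64 mm high, toggle switch at its side. Origin centre of underside.
- bp_monitor: Bystander: grey blood-pressure monitor with sloping screen, 115 x 135 x 85 mm. Origin centre of underside.
- cream_tin: Bystander: round aluminium tin, 68 mm across, 22 mm high. Origin centre of underside.
- glasses_case: Bystander: grey glasses case, 62 x 160 x 40 mm. Origin centre of underside.

How it is judged:
By the outcome, as a careful person would: the job done as asked, in the order asked, and still so for the second after the job is handed in, while the arm keeps its last pose, push and grip.
It also fails if it takes over 48 s, if anything falls off the work surface, if the arm or the gripper's body presses on something with over 40 N, if the wrist force passes 120 N, or if a joint passes its speed limit or range.

ROBOT

A 6-joint arm with a two-finger parallel gripper is mounted at the origin on the work surface. World frame = base frame: x ahead of the robot, y to its left, z up, the work surface at z = 0. Lengths are in m, angles in rad, forces in N, time in s.
With the tool pointing down it reaches from about 0.425 to 0.95 m from the base axis. Payload 14.7 kg.
Tool frame: the origin (TCP) lies on the centre line of the jaws, within the pads' length; the fingertips stand 17 mm ahead of it and the grasp point (between the pads) lies 2 mm behind it; z points along the fingers, x is the direction in which the jaws open and shut, and the axes are right-handed (so a half turn about z gives the same grasp; the last joint's range is limited). The gripper opens to 85 mm and grips with 20 to 120 N. Pads are 22 mm wide; open, the fingers measure 114 mm over their backs; the gripper's body (76 mm by 85 mm) begins 54 mm behind the grasp point. The pads swing forward as they close: fully open they stand 13 mm farther back than shut.
Start: joints at [-1.304, 0.48, 1.596, -0, 1.065, -0.047], TCP at [0.201, -0.618, 0.248] pointing down, gripper open.
Joint ranges: [-2.75, 2.75], [-0.82, 2.05], [0.23, 2.67], [-1.56, 4.7], [0.09, 2.69], [-2.92, 2.92]. Speed limits (rad/s): [1.89, 1.89, 2.39, 3.01, 3.01, 3.01].

INTERFACE

Orientations are given as a unit quaternion [x, y, z, w].
In Python, from cell import readout, cams, finish_job, finder gives the robot as it stands.
- The arm moves only by the shell command python3 -m inch 'ROWS' [OPENING] [FORCE]. ROWS is a JSON object of lists of equal length, an entry for each row: "delta_pos": the shift along the tool's x, y, z in m, a list of three; "roll": the turn about the tool's z in degrees. A call has exactly 10 rows; each row shifts and turns the commanded pose from where the row before left it, along the tool's axes as they then stand; what a row does not reach is not made up. A row lasts 1/10 s, in which the tool goes at most 50 mm and 8.59 degrees, less where a joint would pass 70% of its speed; a pose out of reach is approached as far as the arm can. A call with a gripper value outside its range is refused whole. OPENING is the closure, from -1 (fully open) to 1 (shut), set as the call begins (- or left out, the last holds). The fingers move at their own pace and stop on an object; FORCE is the grip in N (left out, the last holds). Time passes only in rows, so rows that do not move let the fingers close, or fill a call up. It gives the time, the measured TCP pose, the force and the opening at its end, in the units of the state.
- readout.get_state(): the state, without advancing time (a new reading comes with each control period).
- cams.capture(name): name is "scene" or "side" or "wrist"; returns a dict with "pixels" (384x512x3 uint8, red, green, blue), "z_map" (384x512 float32, m along the optical axis (not along the pixel's ray), 0 where there is no reading), "camera_matrix" (3x3 intrinsics, pixels), "pose" (4x4, takes a point from camera to world coordinates). Camera axes: x right, y down, z forward; pixel columns grow to the right and rows downward; lengths in m; the calibration is good to about 2 mm. The wrist camera is an equidistant fisheye: a pixel r from the principal point sees the ray r / f radians off the axis. A picture is of the moment at which its call begins.
- finish_job(): hands the job in, once; it reports no verdict.
Trained networks look in a picture, given as the dict that the camera call returned (one of the last four; its "shot" number tells which), for a name from the list of things; names that differ only in an ending like _2 or _b are one class to them, and where a whole thing is asked for, a point or a joint stands for the part that bears it (a point fixed in the world has none). Each returns a list of dicts, best first, with "score" (0 to 1); they miss things now and then, are a little off and sometimes report something else, mostly with a low value. They report only what shows in the picture. A call takes as long as a camera call.
- finder.look_for(picture, target): "extent" ([left, top, width, height] in pixels, round what is visible of it).
- finder.regions_of(picture, target): "pixels" (384x512 bool, what is visible of it) and "extent" ([left, top, width, height] in pixels, round what is visible of it).
- finder.spot_point(picture, target): "pixel" ([column, row] in pixels: a listed point, or the origin of a listed thing).
The state is a dict: "clock": time; "qpos": joint angles; "qd": joint speeds; "joint_efforts": joint torques, N m; "tool_pos": TCP position; "orientation": TCP orientation; "wrist_force": force on the tool from outside, world axes, zero at the start; "wrist_torque": the same for the moment, N m; "width": finger opening in m.
Only numpy, scipy, OpenCV 4.12 (cv2) and the standard library are available. Lean on these libraries where they do the work, as an engineer would, in place of code of your own. Each camera call takes 0.05 s, during which the arm holds its last target. There are 200 camera calls.

## Working session

There is one attempt and no reset: what is moved stays moved. The work goes in short steps, Python scripts to look and compute and a shell command to move; the robot and the scene stay as the last step left them, time stands still between calls to the robot, and variables do not carry over. Pictures are saved under pics/ and viewed, about 8 in all and at most 12, crops included, and the job is handed in when it is done.

```bash
mkdir -p pics; ls
cat > h.py <<'E'
import numpy as np, cv2
from cell import readout, cams, finder
from scipy.spatial.transform import Rotation as R
def world(p,px,z=None):
    c,r=px; K=p["camera_matrix"]; 
    if z is None:
        w=p["z_map"][max(0,int(r)-2):int(r)+3,max(0,int(c)-2):int(c)+3]; w=w[w>0]; z=np.median(w)
    return (p["pose"]@np.array([(c-K[0,2])/K[0,0]*z,(r-K[1,2])/K[1,1]*z,z,1]))[:3]
def cloud(p,m):
    r,c=np.nonzero(m&(p["z_map"]>0)); z=p["z_map"][r,c]; K=p["camera_matrix"]
    P=np.c_[(c-K[0,2])/K[0,0]*z,(r-K[1,2])/K[1,1]*z,z,np.ones(len(z))]
    return (p["pose"]@P.T).T[:,:3]
def save(p,n): cv2.imwrite("pics/"+n,p["pixels"][:,:,::-1])
E
python3 - <<'E'
from h import *
np.set_printoptions(precision=4,suppress=True)
ims=[]
for n in("scene","side"):
    p=cams.capture(n); ims.append(p["pixels"])
    print(n,p["pose"][:3,3])
    for t in("holder","cap","jar","clamp_handle","pill_box","thimble_cup","night_light","bp_monitor","jaw_pad","cream_tin","glasses_case"):
        g=finder.regions_of(p,t)
        if g:
            C=cloud(p,g[0]["pixels"]); print(t,round(g[0]["score"],2),g[0]["extent"],np.median(C,0),np.percentile(C,3,0),np.percentile(C,97,0))
    for t in("handle_grip","cap_top","jar_mouth"):
        g=finder.spot_point(p,t)
        if g: print(t,g[0]["score"],g[0]["pixel"],world(p,g[0]["pixel"]))
cv2.imwrite("pics/a.png",np.vstack(ims)[:,:,::-1][:, :])
cv2.imwrite("pics/a.png",cv2.resize(np.vstack(ims),(400,600))[:,:,::-1]) if 0 else cv2.imwrite("pics/a.png",cv2.resize(np.hstack(ims),(800,300),interpolation=cv2.INTER_AREA)[:,:,::-1])
print(readout.get_state())
E
```

```text
pics
scene [1.4982 0.3284 0.9504]
holder 0.97 [245.1, 190.6, 70.3, 57.9] [0.6119 0.0925 0.0801] [ 0.5607 -0.0063  0.073 ] [0.6489 0.2038 0.1667]
cap 0.57 [283.0, 202.8, 20.7, 15.0] [0.6098 0.1455 0.1685] [0.5788 0.1201 0.1523] [0.6276 0.1688 0.1718]
jar 0.67 [283.8, 212.7, 17.2, 24.3] [0.6215 0.1444 0.118 ] [0.606  0.1208 0.0806] [0.6267 0.1677 0.146 ]
clamp_handle 0.61 [358.3, 206.1, 23.8, 17.6] [0.4437 0.3749 0.0847] [0.3817 0.3421 0.0627] [0.4682 0.4064 0.0888]
pill_box 0.75 [272.5, 196.2, 40.9, 21.0] [0.4848 0.1116 0.086 ] [0.4566 0.0483 0.0671] [0.5137 0.1938 0.0899]
thimble_cup 0.44 [317.0, 232.8, 11.6, 11.8] [0.623  0.2445 0.0854] [0.5959 0.2308 0.0698] [0.631  0.2582 0.0989]
night_light 0.6 [129.3, 183.0, 31.4, 25.3] [ 0.6382 -0.3807  0.1005] [ 0.5856 -0.4297  0.0698] [ 0.6657 -0.3511  0.1271]
bp_monitor 0.68 [355.6, 238.8, 47.8, 32.9] [0.6771 0.4133 0.1196] [0.5824 0.3485 0.0735] [0.6939 0.4765 0.1434]
jaw_pad 0.58 [128.0, 183.3, 35.0, 28.4] [ 0.6389 -0.3808  0.0996] [ 0.5909 -0.4286  0.0697] [ 0.6659 -0.3511  0.1271]
cream_tin 0.51 [360.7, 204.1, 20.1, 22.1] [0.4459 0.3741 
[... 1326 characters left out ...]
995] [ 0.3958 -0.4526  0.0715] [ 0.4687 -0.3108  0.1054]
handle_grip 0.77 [253.3, 184.4] [ 0.5814 -0.0027  0.1612]
cap_top 0.89 [228.1, 216.0] [0.5912 0.1414 0.1668]
jar_mouth 0.55 [225.6, 216.6] [0.5972 0.1437 0.1647]
{'clock': 1.5, 'qpos': array([-1.3036,  0.4802,  1.5963,  0.    ,  1.0651, -0.0466]), 'qd': array([ 0.0005,  0.0008,  0.    , -0.0001,  0.002 ,  0.0003]), 'joint_efforts': array([ -0.001 , -95.0481, -43.0642,  -0.0003,   0.0012,   0.    ]), 'tool_pos': array([ 0.2007, -0.6182,  0.2483]), 'orientation': array([ 0.8089, -0.5879, -0.    , -0.    ]), 'wrist_force': array([-0.254 , -0.0175, -0.4933]), 'wrist_torque': array([ 0.0333,  0.0093, -0.0214]), 'width': 0.08534395788799158}
```

View pics/a.png

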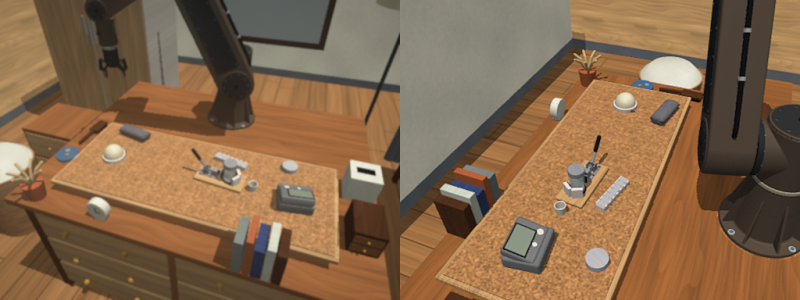

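The scene view shows the holder in the middle, with its handle at about (200,158) raised toward −y. The pill box is on the robot side and everything else is well clear. I'll move over the holder.

```bash
python3 -m inch '{"delta_pos":[[-0.0335,-0.036,-0.007],[-0.0335,-0.036,-0.007],[-0.0335,-0.036,-0.007],[-0.0335,-0.036,-0.007],[-0.0335,-0.036,-0.007],[-0.0335,-0.036,-0.007],[-0.0335,-0.036,-0.007],[-0.0335,-0.036,-0.007],[-0.0335,-0.036,-0.007],[-0.0335,-0.036,-0.007]],"roll":[0,0,0,0,0,0,0,0,0,0]}' 1 40
python3 -m inch '{"delta_pos":[[-0.0335,-0.036,-0.007],[-0.0335,-0.036,-0.007],[-0.0335,-0.036,-0.007],[-0.0335,-0.036,-0.007],[0,0,0],[0,0,0],[0,0,0],[0,0,0],[0,0,0],[0,0,0]],"roll":[0,0,0,0,-8.5,-8.5,-8.5,-8.5,-8.5,-8.5]}'
cat > m.py <<'E'
from h import *
np.set_printoptions(precision=4,suppress=True)
def fworld(p,px,zw):
    # fisheye pixel -> world point on plane z=zw
    K=p["camera_matrix"]; a=(px[0]-K[0,2])/K[0,0]; b=(px[1]-K[1,2])/K[1,1]
    t=np.hypot(a,b); d=np.array([a/t*np.sin(t),b/t*np.sin(t),np.cos(t)]) if t>1e-9 else np.array([0,0,1.])
    d=p["pose"][:3,:3]@d; o=p["pose"][:3,3]; return o+d*(zw-o[2])/d[2]
E
python3 - <<'E'
from m import *
p=cams.capture("wrist"); save(p,"w1.png")
for t,z in(("handle_grip",.163),("cap_top",.167),("jar",.076),("holder",.062),("thimble_cup",.062),("pill_box",.062),("jaw_pad",.099)):
    g=finder.spot_point(p,t)
    for x in g[:2]: print(t,x["score"],x["pixel"],fworld(p,x["pixel"],z))
print(readout.get_state()["qpos"])
E
```

```text
clock: 2.5
tool_pos: [0.4403, -0.1866, 0.3189]
orientation: [0.809, -0.588, 0.0, -0.0]
wrist_force: [0.8, -0.8, -0.3]
width: 0.0002
clock: 3.5
tool_pos: [0.5352, -0.0165, 0.3464]
orientation: [0.984, -0.179, 0.0, -0.0]
wrist_force: [-0.2, 0.2, -0.4]
width: 0.0
handle_grip 0.98 [299.7, 151.1] [ 0.5868 -0.0071  0.163 ]
cap_top 0.85 [258.5, 16.6] [0.596  0.1406 0.167 ]
jar 0.5 [259.2, 34.1] [0.5982 0.1425 0.076 ]
holder 0.76 [257.6, 32.4] [0.5984 0.1487 0.062 ]
pill_box 0.89 [183.2, 82.6] [0.4785 0.1213 0.062 ]
pill_box 0.54 [297.7, 152.8] [ 0.5915 -0.0285  0.062 ]
jaw_pad 0.55 [264.1, 44.3] [0.597  0.1227 0.099 ]
[-0.0876  0.228   1.7298  0.      1.1837  0.2816]
```

View pics/w1.png

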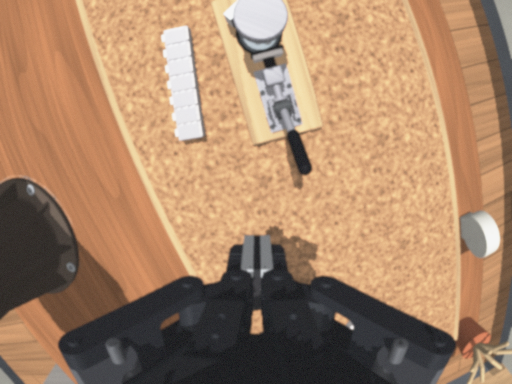

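The wrist view shows the grip at (300,151), the cap at (259,17), and the base's end corners at about (255,143) and (321,127). I'll use these to cross-check the yaw.

Run:
```python
from m import *
p=cams.capture("wrist")
a,b=fworld(p,(255.5,143),.076),fworld(p,(321,126.5),.076)
print(a,b,np.linalg.norm(b-a),np.degrees(np.arctan2(*(b-a)[1::-1])))
c=fworld(p,(300,60),.076); print(c,np.degrees(np.arctan2((c-b)[1],(c-b)[0]))-90)
print(fworld(p,(290,117),.1), fworld(p,(305,172),.19))
th=np.radians(-4)
```

```text
[0.5419 0.0065 0.076 ] [ 0.6325 -0.0033  0.076 ] 0.0911347737969232 -6.150435172786076
[0.6369 0.0903 0.076 ] -2.719778287789083
[0.5951 0.0248 0.1   ] [ 0.5828 -0.0236  0.19  ]
```

```bash
python3 -m inch '{"delta_pos":[[0,0,0],[0,0,0],[0.0126,-0.006,0.035],[0.0126,-0.006,0.035],[0.0126,-0.006,0.035],[0.0126,-0.006,0.036],[0,0,0.005],[0,0,0.005],[0,0,0.005],[0,0,0]],"roll":[-8.3,-8.3,0,0,0,0,0,0,0,0]}'
python3 - <<'E'
from m import *
p=cams.capture("wrist"); save(p,"w2.png")
for x in finder.spot_point(p,"handle_grip")[:2]: print(x,fworld(p,x["pixel"],.163))
p=cams.capture("side"); q=cams.capture("scene")
a=cv2.resize(p["pixels"][130:250,180:300],(400,400)); b=cv2.resize(q["pixels"][150:270,220:340],(400,400))
cv2.imwrite("pics/s2.png",np.hstack([a,b])[:,:,::-1])
E
```

```text
clock: 4.95
tool_pos: [0.5874, 0.0033, 0.1913]
orientation: [0.999, -0.039, 0.001, 0.0]
wrist_force: [-0.1, 0.7, -0.2]
width: 0.0004
```

View pics/s2.png

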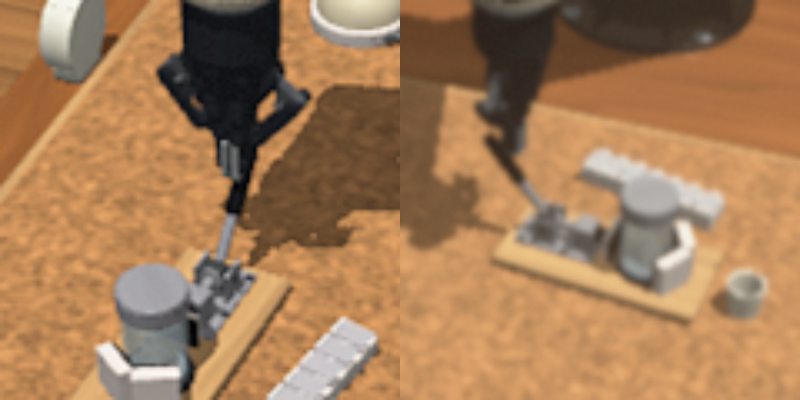

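View pics/w2.png

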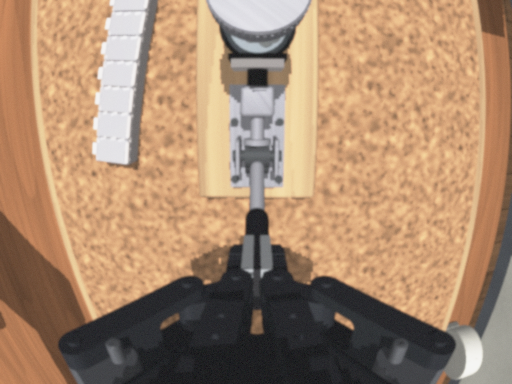

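The fingers are in line with the grip and just above it. The holder's axis runs vertically in the wrist image, so the yaw is right. Next I push along the arc.

```bash
python3 -m inch '{"delta_pos":[[0,0.0045,0.0035],[0,0.0045,0.0035],[0,0.004,0.004],[0,0.004,0.004],[0,0.004,0.004],[0,0.0033,0.005],[0,0.0033,0.005],[0,0.0033,0.005],[0,0.003,0.006],[0,0.003,0.006]],"roll":[0,0,0,0,0,0,0,0,0,0]}'
python3 - <<'E'
from m import *
p=cams.capture("side"); q=cams.capture("scene")
a=cv2.resize(p["pixels"][130:250,180:300],(400,400)); b=cv2.resize(q["pixels"][150:270,220:340],(400,400))
cv2.imwrite("pics/s3.png",np.hstack([a,b])[:,:,::-1])
E
```

```text
clock: 6.15
tool_pos: [0.5844, -0.0334, 0.1437]
orientation: [0.999, -0.039, -0.0, -0.0]
wrist_force: [1.4, 3.9, 3.4]
width: -0.0003
```

View pics/s3.png

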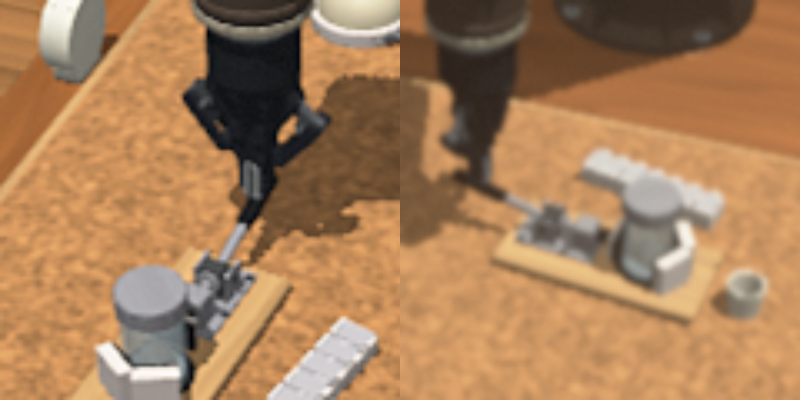

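```bash
python3 -m inch '{"delta_pos":[[0,0.001,0.003],[0,0.001,0.003],[0,0.001,0.003],[0,0.0005,0.003],[0,0.0005,0.003],[0,0,0.003],[0,0,0.0015],[0,0,0.001],[0,0,0],[0,0,0]],"roll":[0,0,0,0,0,0,0,0,0,0]}'
```

```text
clock: 7.25
tool_pos: [0.5841, -0.0376, 0.1236]
orientation: [0.999, -0.039, -0.0, 0.0]
wrist_force: [-0.1, -1.1, 1.3]
width: -0.0
```

```bash
python3 -m inch '{"delta_pos":[[0,0,0.001],[0,0,0.001],[0,0,0.001],[0,0,0],[0,0,0],[0,0,0],[0,0,0],[0,0,0],[0,0,0],[0,0,0]],"roll":[0,0,0,0,0,0,0,0,0,0]}'
python3 - <<'E'
from m import *
p=cams.capture("side"); q=cams.capture("scene")
a=cv2.resize(p["pixels"][130:250,180:300],(400,400)); b=cv2.resize(q["pixels"][150:270,220:340],(400,400))
cv2.imwrite("pics/s4.png",np.hstack([a,b])[:,:,::-1])
print(readout.get_state())
E
```

```text
clock: 8.25
tool_pos: [0.5845, -0.0376, 0.1227]
orientation: [0.999, -0.038, 0.001, 0.0]
wrist_force: [-12.8, -2.6, 40.2]
width: 0.0001
{'clock': 8.35, 'qpos': array([-0.1158,  0.544 ,  1.859 , -0.0005,  0.7372, -0.0384]), 'qd': array([-0.0019,  0.0016, -0.    , -0.0006,  0.    , -0.0017]), 'joint_efforts': array([  1.3022, -69.2425, -29.527 ,   0.7147,  -4.5136,   0.0031]), 'tool_pos': array([ 0.5845, -0.0376,  0.1228]), 'orientation': array([ 0.9993, -0.0385,  0.0007,  0.0002]), 'wrist_force': array([-12.3449,  -1.078 ,  38.7259]), 'wrist_torque': array([-0.2234,  2.1474,  0.0594]), 'width': -8.590076077209876e-05}
```

View pics/s4.png

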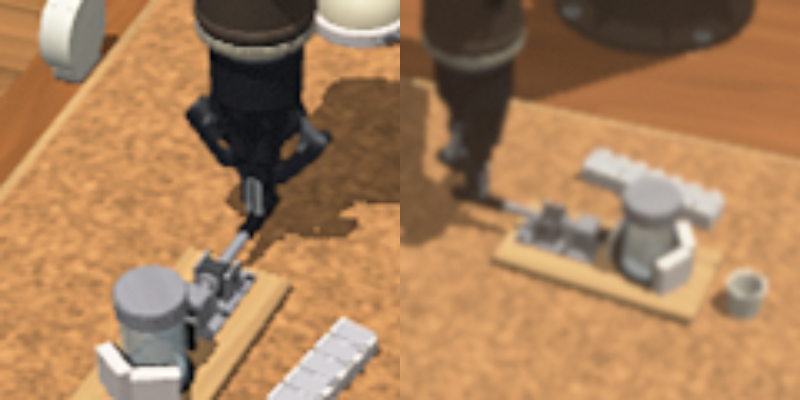

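The wrist force reads 40 N with the tip at grip-top level, and the handle looks level, so it is on its stop. I lift off and go toward the cap.

```bash
python3 -m inch '{"delta_pos":[[0,0,-0.02],[0,0,-0.04],[0,0,-0.04],[0,0,-0.04],[0,-0.04,0],[0,-0.04,0],[0,-0.04,0],[0,0,0],[0,0,0],[0,0,0]],"roll":[0,0,0,0,0,0,0,0,0,0]}'
python3 - <<'E'
from m import *
p=cams.capture("wrist"); save(p,"w5.png")
for t,z in(("cap_top",.167),("handle_grip",.099)):
    for x in finder.spot_point(p,t)[:1]: print(t,x,fworld(p,x["pixel"],z))
g=finder.regions_of(p,"cap")[0]; print(g["extent"])
for n in("side","scene"):
    p=cams.capture(n)
    for x in finder.spot_point(p,"handle_grip")[:1]: print(n,x,world(p,x["pixel"]))
    for x in finder.spot_point(p,"cap_top")[:1]: print(n,x,world(p,x["pixel"]))
E
```

```text
clock: 9.35
tool_pos: [0.5934, 0.0817, 0.2606]
orientation: [0.999, -0.039, -0.0, 0.0]
wrist_force: [0.4, -0.5, 0.1]
width: -0.0002
cap_top {'pixel': [259.0, 119.5], 'score': 0.95} [0.5996 0.1461 0.167 ]
[221.4, 81.7, 75.9, 81.7]
side {'pixel': [259.0, 195.3], 'score': 0.57} [ 0.5772 -0.0322  0.0998]
side {'pixel': [224.7, 214.7], 'score': 0.9} [0.6017 0.1391 0.1657]
scene {'pixel': [322.2, 243.3], 'score': 0.72} [0.6275 0.2468 0.0741]
scene {'pixel': [296.7, 205.5], 'score': 0.7} [0.584  0.1464 0.1677]
```

View pics/w5.png

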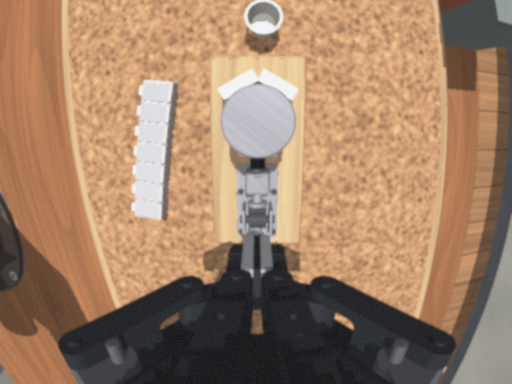

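The cap is at about (259,119), nearly in line with the fingers and seated in the V. I open the gripper and move over it.

```bash
python3 -m inch '{"delta_pos":[[0.001,-0.033,0],[0,-0.032,0],[0,0,0],[0,0,0],[0,0,0],[0,0,0.02],[0,0,0.02],[0,0,0.01],[0,0,0],[0,0,0]],"roll":[0,0,0,0,0,0,0,0,0,0]}' -1 70
python3 - <<'E'
from m import *
p=cams.capture("wrist"); save(p,"w6.png")
for x in finder.spot_point(p,"cap_top")[:1]: print(x,fworld(p,x["pixel"],.167))
g=finder.regions_of(p,"cap")[0]; print(g["extent"])
E
```

```text
clock: 10.85
tool_pos: [0.5997, 0.1467, 0.2113]
orientation: [0.999, -0.039, 0.0, -0.0]
wrist_force: [0.0, 0.0, 0.2]
width: 0.0852
{'pixel': [257.6, 230.2], 'score': 0.89} [0.5998 0.146  0.167 ]
[213.1, 180.7, 87.4, 89.8]
```

View pics/w6.png

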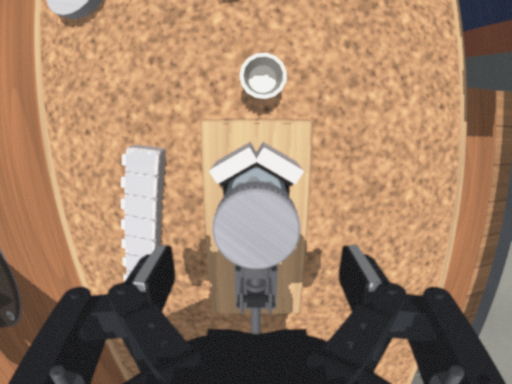

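The cap is centred between the jaws, within about 1 mm by measurement. I descend and close.

```bash
python3 -m inch '{"delta_pos":[[0,0.0005,0.012],[0,0,0.015],[0,0,0.015],[0,0,0.012],[0,0,0.007],[0,0,0],[0,0,0],[0,0,0],[0,0,0],[0,0,0]],"roll":[0,0,0,0,0,0,0,0,0,0]}'
python3 -m inch '{"delta_pos":[[0,0,0],[0,0,0],[0,0,0],[0,0,0],[0,0,0],[0,0,0],[0,0,0],[0,0,0],[0,0,0],[0,0,0]],"roll":[0,0,0,0,0,0,0,0,0,0]}' 1 70
python3 - <<'E'
from m import *
p=cams.capture("side"); q=cams.capture("scene")
a=cv2.resize(p["pixels"][150:250,180:280],(400,400)); b=cv2.resize(q["pixels"][160:260,250:350],(400,400))
cv2.imwrite("pics/s7.png",np.hstack([a,b])[:,:,::-1]); s=readout.get_state(); print(s["wrist_force"],s["wrist_torque"],s["width"])
E
```

```text
clock: 12.0
tool_pos: [0.5997, 0.1466, 0.1503]
orientation: [0.999, -0.039, 0.0, -0.0]
wrist_force: [-0.2, -1.0, -0.3]
width: 0.0855
clock: 13.0
tool_pos: [0.5996, 0.1466, 0.1504]
orientation: [0.999, -0.039, 0.0, -0.0]
wrist_force: [-3.4, -0.6, 8.4]
width: 0.0554
[-2.7624 -0.2239  8.5453] [-0.0888  0.3558 -0.0626] 0.05529549108828501
```

View pics/s7.png

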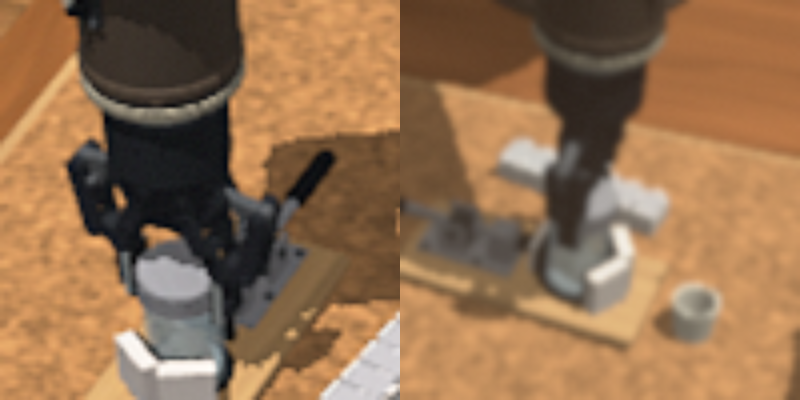

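Width is 55 mm, so the cap is held. I turn it anticlockwise (negative roll) and follow the thread's rise.

```bash
python3 -m inch '{"delta_pos":[[0,0,-0.0001],[0,0,-0.0001],[0,0,-0.0001],[0,0,-0.0001],[0,0,-0.0001],[0,0,-0.0001],[0,0,-0.0001],[0,0,0],[0,0,0],[0,0,0]],"roll":[-4,-4,-4,-4,-3,-3,-3,0,0,0]}'
python3 - <<'E'
from m import *
s=readout.get_state(); print(s["wrist_force"],s["wrist_torque"],s["width"],s["tool_pos"],2*np.degrees(np.arctan2(s["orientation"][1],s["orientation"][0])))
p=cams.capture("wrist"); save(p,"w8.png")
E
```

```text
clock: 14.1
tool_pos: [0.5995, 0.1469, 0.1509]
orientation: [0.984, 0.179, 0.0, -0.0]
wrist_force: [-2.2, 3.5, 6.4]
width: 0.0549
[-2.1899  3.4873  6.4414] [0.3797 0.2706 0.2496] 0.05491637634514371 [0.5995 0.1469 0.1509] 20.594779655337533
```

View pics/w8.png

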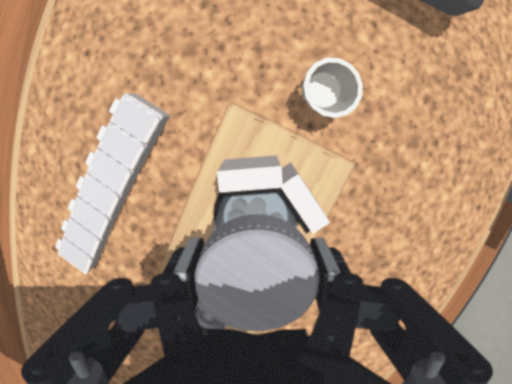

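The brushed lines on the cap keep their direction in the tool frame, so it is turning with the jaws. I keep going.

```bash
python3 -m inch '{"delta_pos":[[0,0,-0.0001],[0,0,-0.0001],[0,0,-0.0001],[0,0,-0.0001],[0,0,-0.0001],[0,0,-0.0001],[0,0,0],[0,0,0],[0,0,-0.0001],[0,0,-0.0001]],"roll":[-2,-2,-2,-2,-2,-2,-2,-2,-2,-2]}'
python3 - <<'E'
from m import *
for i in range(1):
    s=readout.get_state(); print(s["wrist_force"],s["wrist_torque"],s["joint_efforts"],s["tool_pos"],2*np.degrees(np.arctan2(s["orientation"][1],s["orientation"][0])))
E
```

```text
clock: 15.15
tool_pos: [0.5991, 0.1468, 0.1514]
orientation: [0.938, 0.347, -0.0, -0.0]
wrist_force: [-2.0, 4.0, 2.8]
width: 0.055
[-1.9817  4.007   2.8291] [ 0.4132  0.4138 -0.2575] [ -1.6278 -92.1609 -36.1566  -0.9698  -0.7795   0.8622] [0.5991 0.1468 0.1514] 40.63984573742104
```

```bash
python3 -m inch '{"delta_pos":[[0,0,0],[0,0,-0.0001],[0,0,0],[0,0,-0.0001],[0,0,0],[0,0,-0.0001],[0,0,0],[0,0,0],[0,0,0],[0,0,0]],"roll":[-1,-1,-1,-1,-1,-1,-1,-1,-1,-1]}'
python3 - <<'E'
from m import *
s=readout.get_state(); print(s["wrist_force"],s["wrist_torque"],s["joint_efforts"],s["tool_pos"],2*np.degrees(np.arctan2(s["orientation"][1],s["orientation"][0])))
p=cams.capture("wrist"); save(p,"w9.png")
E
```

```text
clock: 16.15
tool_pos: [0.5992, 0.1465, 0.1518]
orientation: [0.904, 0.428, -0.0, -0.0]
wrist_force: [-6.2, 1.8, 7.5]
width: 0.0554
[-6.2239  1.829   7.4843] [ 0.3185  0.8589 -0.1433] [ -1.6181 -89.8599 -36.5784  -0.7616  -1.7332   0.4299] [0.5992 0.1465 0.1518] 50.63377934900972
```

View pics/w9.png

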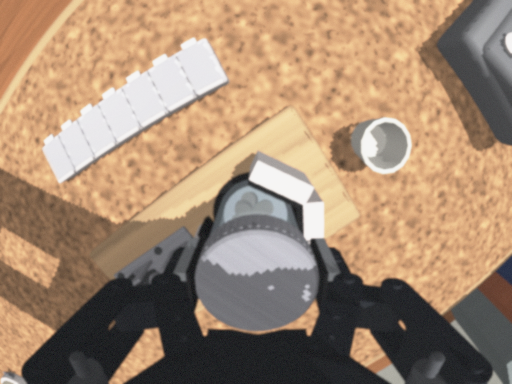

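```bash
python3 -m inch '{"delta_pos":[[0,0,-0.0005],[0,0,-0.0003],[0,0,-0.0002],[0,0,0],[0,0,0],[0,0,0],[0,0,0],[0,0,0],[0,0,0],[0,0,0]],"roll":[0,0,0,0,0,0,0,0,0,0]}'
python3 - <<'E'
from m import *
s=readout.get_state(); print(s["wrist_force"],s["wrist_torque"],s["joint_efforts"],s["tool_pos"],2*np.degrees(np.arctan2(s["orientation"][1],s["orientation"][0])))
E
```

```text
clock: 17.2
tool_pos: [0.5993, 0.1465, 0.1525]
orientation: [0.904, 0.427, -0.0, -0.0]
wrist_force: [-4.9, -0.4, -3.3]
width: 0.0554
[-4.8857 -0.4067 -3.2904] [-0.005   0.7584 -0.0403] [ -0.574  -96.2834 -39.8554  -0.2094  -1.682   -0.0236] [0.5993 0.1465 0.1525] 50.57966470768479
```

```bash
python3 -m inch '{"delta_pos":[[0,0,-0.0005],[0,0,-0.0005],[0,0,0],[0,0,0],[0,0,0],[0,0,0],[0,0,0],[0,0,0],[0,0,0],[0,0,0]],"roll":[0,0,0,0,0,0,0,0,0,0]}'
python3 - <<'E'
from m import *
s=readout.get_state(); print(s["wrist_force"],s["wrist_torque"],s["joint_efforts"],s["tool_pos"],2*np.degrees(np.arctan2(s["orientation"][1],s["orientation"][0])))
E
```

```text
clock: 18.2
tool_pos: [0.5993, 0.1465, 0.1536]
orientation: [0.904, 0.427, -0.0, 0.0]
wrist_force: [-5.5, -0.7, -2.9]
width: 0.0549
[-5.5113 -0.7043 -2.9069] [-0.1466  0.7554 -0.0041] [ -0.3168 -96.0523 -40.0667  -0.0804  -1.8267  -0.0108] [0.5993 0.1465 0.1536] 50.58357513216171
```

The force stays near −3 N over another 1.1 mm of lift, so the threads have let go. I lift straight off.

```bash
python3 -m inch '{"delta_pos":[[0,0,-0.002],[0,0,-0.003],[0,0,-0.004],[0,0,-0.005],[0,0,-0.005],[0,0,-0.005],[0,0,-0.004],[0,0,-0.003],[0,0,-0.002],[0,0,0]],"roll":[0,0,0,0,0,0,0,0,0,0]}'
python3 - <<'E'
from m import *
s=readout.get_state(); print(s["wrist_force"],s["wrist_torque"],s["tool_pos"],s["orientation"],s["width"])
p=cams.capture("side"); q=cams.capture("scene")
for P in(p,q):
    for t in("cap_top","jar_mouth","handle_grip","thimble_cup"):
        for x in finder.spot_point(P,t)[:1]: print(t,x["score"],x["pixel"],world(P,x["pixel"]))
a=cv2.resize(p["pixels"][150:250,180:280],(400,400)); b=cv2.resize(q["pixels"][160:260,250:350],(400,400))
cv2.imwrite("pics/s10.png",np.hstack([a,b])[:,:,::-1])
E
```

```text
clock: 19.2
tool_pos: [0.5995, 0.1466, 0.1868]
orientation: [0.904, 0.427, 0.0, 0.0]
wrist_force: [0.3, -0.4, -0.8]
width: 0.0554
[ 0.3028 -0.36   -0.8317] [ 0.0186 -0.001  -0.0057] [0.5995 0.1466 0.1868] [0.9042 0.4272 0.0002 0.    ] 0.05544655621676071
cap_top 0.68 [224.3, 202.0] [0.6031 0.1331 0.2029]
jar_mouth 0.8 [225.9, 216.6] [0.5836 0.1682 0.1907]
handle_grip 0.45 [261.6, 197.6] [ 0.5825 -0.0651  0.0628]
thimble_cup 0.71 [204.1, 271.7] [0.6067 0.2619 0.0796]
cap_top 0.63 [297.8, 196.5] [0.5906 0.1487 0.2099]
jar_mouth 0.71 [296.0, 208.2] [0.626  0.1533 0.1926]
handle_grip 0.45 [241.9, 212.3] [ 0.5642 -0.0486  0.0664]
thimble_cup 0.71 [142.0, 200.8] [ 0.656  -0.3851  0.0988]
```

View pics/s10.png

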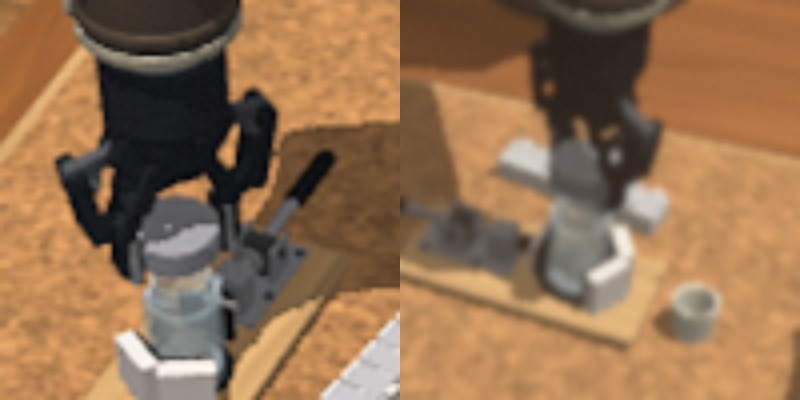

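The cap hangs level about 2 cm above the open mouth. The wrist reads only the cap's weight, and the jar is upright against the V with the handle down. I hand in.

```bash
python3 -c "from cell import finish_job; print(finish_job())"
```

```text
the job is handed in; nothing more can be done
None
```

The cap is off and held level about 2 cm above the open jar, and the job is handed in at about 19 s on the robot clock. `finish_job()` gives no verdict.

- **Clamp:** I pushed the handle down along its arc until it met its stop. The wrist force rose to 40 N there, with the fingertips level with the grip's fully-down height. That 40 N came through the closed fingertips, not the arm or gripper body.
- **Unscrewing:** I gripped the cap at 70 N and turned it 55° anticlockwise in commanded angle. The resistance had faded by then, and a small upward pull met only about 3 N.
- **Lift:** I raised it straight up. At the end the wrist read about 0.8 N, roughly the cap's weight, the finger opening was 55 mm, and the tool was vertical.

The last pictures show the cap above the open jar, the jar upright in the V, the handle down, and the nearby pill box and cup in place.

**Weak or disagreeing checks:**
- The networks' final `jar_mouth`, `handle_grip` and scene-camera `thimble_cup` points were clearly wrong, so I went by the pictures and forces instead.
- A side force of about 5 N remained while the cap was still on the neck; it was gone after the lift.
- I did not look again at the night light, cream tin, glasses case or blood-pressure monitor at the end; apart from passing over the shelf on the way in, the arm worked well away from them.

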